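# Roll a column into a V-block and push it up to the stop

## Task

Roll the steel column with the blue end caps along the bench by its side, up the ramp and into the V of the grey V-block, then push on its end so that it slides along the V until it rests against the orange stop, and move clear. Only push and roll it with the fingertips: never pick it up, and leave the bottles, cup, dish and pen where they are.

Things in the scene. Friction and masses are not known exactly. Their poses are not given: they have to be found in the camera images.
- column: Closed round steel column, a plain cylinder 36 mm in diameter, 130 mm long, flush blue end caps, 0.25 to 0.5 kg, polished (friction about 0.3), loose; may roll 20 mm ahead of a push. Origin at mid-length on the centre line, 18 mm above the bench; x axis along the cylinder (65 mm to each end). It starts before the ramp, 0.15 to 0.23 m from the V, up to 0.12 rad out of parallel with it, its end 20 to 32 mm short of the stop along the V.
- v_block: Grey V-block, fixed. Origin on the bench below the bottom of the V, half-way along it. x: along the V towards the orange stop, away from the robot; y: the way the column rolls in. 115 mm long (x = -57.5 to 57.5 mm); the -x end is open. A ramp rises from y = -77 mm to the crest; behind the crest the V sinks to 3 mm above the bench at y = 0; its back wall rises to 28 mm at y = 37 to 57 mm.
- crest (a point): Middle of the crest between ramp and V, the highest line that the column rolls over: 15 mm above the bench, at x = 0, y = -17 mm of the V-block's frame.
- stop (a point): Point on the inner face of the orange stop plate (9 mm thick, 43 mm high, from y = -26 to 40 mm) that the column's end comes to rest on: at x = 57.5 mm, y = 0, z = 25 mm of the V-block's frame.
- seat (a point): Where the middle of the column lies when it is seated in the V with its end against the stop: at x = -7.5 mm, y = 0, z = 25 mm of the V-block's frame, same axes. The column's free end is then 65 mm from here towards -x, 15 mm beyond the end of the block.
- red_bottle: Dropper bottle with a red cap, 25 mm wide, 74 mm high, loose bystander; origin at the centre of its underside.
- yellow_bottle: Dropper bottle with a yellow cap, 25 mm wide, 74 mm high, loose bystander; origin at the centre of its underside.
- blue_cup: White sample cup with a blue lid, 58 mm wide, 70 mm high, loose bystander left of the V-block; origin at the centre of its underside.
- dish: Petri dish, 60 mm wide, 14 mm high, loose bystander on the right; origin at the centre of its underside.
- pen: Black marker pen lying on the bench, 144 mm long (its y axis), 14 mm thick, loose bystander; origin at the centre of its underside.
Not all that is in view belongs to the job. What is meant by the column is not green, and is the larger of those in its own colour.

How it is judged:
By the outcome, as a careful person would: the job done as asked, in the order asked, and still so for the second after the job is handed in, with the robot touching nothing.
It also fails if it takes over 54 s, if anything falls off the work surface, if the arm or the gripper's body presses on something with over 40 N, if the wrist force passes 120 N, or if a joint passes its speed limit or range.

## Robot

A 7-joint arm with a two-finger parallel gripper is mounted at the origin on a cart in front of the work surface, level with it; the furniture and walls round the work are solid. World frame = base frame: x ahead of the robot, y to its left, z up, the work surface at z = 0. Lengths are in mm, angles in rad, forces in N, time in s.
With the tool pointing down it reaches from about 425 to 1025 mm from the base axis. Payload 9.4 kg.
Tool frame: the origin (TCP) lies at the very end of the fingers, on their centre line; the grasp point (between the pads) lies 19 mm behind it; z points along the fingers, y is the direction in which the jaws open and shut (so a half turn about z gives the same grasp; the last joint's range is limited). The gripper opens to 85 mm and grips with 20 to 120 N. Pads are 22 mm wide; open, the fingers measure 114 mm over their backs; the gripper's body (76 mm by 85 mm) begins 54 mm behind the grasp point. The pads swing forward as they close: fully open they stand 13 mm farther back than shut.
Start: joints at [1.074, 0.599, -0.003, 1.599, 0.002, 0.943, -0.08], TCP at [295.485, -662.052, 231.275] pointing down, gripper open.
Joint ranges: [-2.57, 2.57], [-0.35, 1.97], [-1.29, 1.29], [0.11, 2.56], [-1.05, 4.19], [0.11, 1.86], [-2.63, 2.63]. Speed limits (rad/s): [2.22, 2.22, 3.01, 3.01, 3.14, 3.14, 3.14].

## Interface

Orientations are given as a 3x3 rotation matrix whose columns are the frame's x, y, z axes.
In Python, from workcell import manip gives the robot as it stands.
- The arm moves only by the tool apply_moves, never from a script. Its argument "steps" is a list of rows, each a list of 3 entries, a list of its own where there are three numbers: the finger opening in m, from 0 to 0.0854, then the shift along the world's x, y, z in m, then the turn, a rotation vector about the world's x, y, z in rad. In form: [[hand, [tx, ty, tz], [wx, wy, wz]], ...]. A call has 1 to 8 rows; each row shifts and turns the commanded pose from where the row before left it; what a row does not reach is not made up. A row lasts 1/12 s, in which the tool goes at most 41.7 mm and 7.16 degrees, less where a joint would pass 70% of its speed; a pose out of reach is approached as far as the arm can. A call with a gripper value outside its range is refused whole. The fingers move at their own pace and stop on an object; "grip_force" is the grip in N (left out, the last holds). Time passes only in rows, so rows that do not move let the fingers close. It gives the time, the measured TCP pose, the force and the opening at its end, in the units of the state.
- manip.get_state(): the state, without advancing time (a new reading comes with each control period).
- manip.snapshot(name): name is "scene" or "top" or "wrist"; returns (picture, depth): 400x640x3 uint8, red, green, blue; 400x640 float32, mm along the optical axis (not along the pixel's ray), 0 where there is no reading.
- manip.calibration(name): a dict with "fx", "fy", "cx", "cy" (pixels), "position" and "rotation" of the camera in the world. Camera axes: x right, y up, looking along -z (the intrinsics and any distortion apply to the point x, -y, -z); pixel columns grow to the right and rows downward; lengths in mm; the calibration is good to about 2 mm. A picture is of the moment at which its call begins: read the wrist's pose just before it. calibration takes no time and is no camera call; for the wrist camera it gives the pose at the moment of the call.
- manip.job_done(): hands the job in, once; it reports no verdict.
The state is a dict: "time_s": time; "q": joint angles; "joint_velocities": joint speeds; "joint_efforts": joint torques, N m; "tool_pos": TCP position; "orientation": TCP orientation; "ft_force": force on the tool from outside, world axes, zero at the start; "torque": the same for the moment, N m; "opening": finger opening in mm.
Only numpy, scipy, OpenCV 4.12 (cv2) and the standard library are available. Lean on these libraries where they do the work, as an engineer would, in place of code of your own. Each camera call takes 0.05 s, during which the arm holds its last target.

## Working session

There is one attempt and no reset: what is moved stays moved. The work goes in short steps, Python scripts to look and compute and a tool call to move; the robot and the scene stay as the last step left them, time stands still between calls to the robot, and variables do not carry over. Pictures are saved under pics/ and viewed, and the job is handed in when it is done.

Besides the shell and the picture viewer there is one more tool, called by a JSON object that holds its "name" and its "arguments". apply_moves: Moves the arm, as the interface text tells. Its arguments: {"type":"object","properties":{"steps":{"type":"array"},"grip_force":{"type":"number"}},"required":["steps"]}

```bash
ls; mkdir -p pics; python3 - <<'E'
from workcell import manip
import cv2, numpy as np
for n in ("scene","top"):
    p,d=manip.snapshot(n); cv2.imwrite(f"pics/{n}0.png",p[:,:,::-1]); np.savez(f"pics/{n}0.npz",p=p,d=d)
    print(n,manip.calibration(n))
s=manip.get_state();print(s)
E
```

```text
pics
scene {'fx': 414.4254503970603, 'fy': 414.4254503970603, 'cx': 325.3767700704635, 'cy': 195.43088983471785, 'position': array([109.46962548, 889.9886264 , 802.49911119]), 'rotation': array([[-0.90896566,  0.23053635, -0.34732467],
       [-0.41665423, -0.52927668,  0.73909773],
       [-0.01344196,  0.81652874,  0.57714827]])}
top {'fx': 361.2513553494325, 'fy': 361.2513553494325, 'cx': 312.01918951809967, 'cy': 200.21056307254378, 'position': array([ 491.23802241,  -26.57509819, 1041.84792555]), 'rotation': array([[ 0.01788293,  0.99611183, -0.08626364],
       [-0.99958095,  0.01977582,  0.02113865],
       [ 0.02276239,  0.08584947,  0.99604806]])}
{'time_s': 0.1, 'q': array([ 1.07429356,  0.60007987, -0.002529  ,  1.60007013,  0.00181891,
        0.94288632, -0.07979001]), 'joint_velocities': array([ 0.00063959, -0.00245855, -0.00155512, -0.0018556 ,  0.00068788,
       -0.00027513,  0.0012638 ]), 'joint_efforts': array([ 6.53095805e-03, -7.77980733e+01,  1.57051541e+00, -2.58622116e+01,
        1.27096928e-02,  5.46072348e-03, -3.82761334e-05]), 'tool_pos': array([ 295.29573343, -661.66670063,  230.47118863]), 'orientation': array([[ 9.13141665e-01,  4.07641719e-01, -7.27740310e-04],
       [ 4.07642338e-01, -9.13140829e-01,  1.24495251e-03],
       [-1.57034808e-04, -1.43347577e-03, -9.99998960e-01]]), 'ft_force': array([-0.2232261 , -0.58710414, -0.59927238]), 'torque': array([-0.01097563,  0.05361083,  0.01334523]), 'opening': 85.3471826007657}
```

View pics/scene0.png

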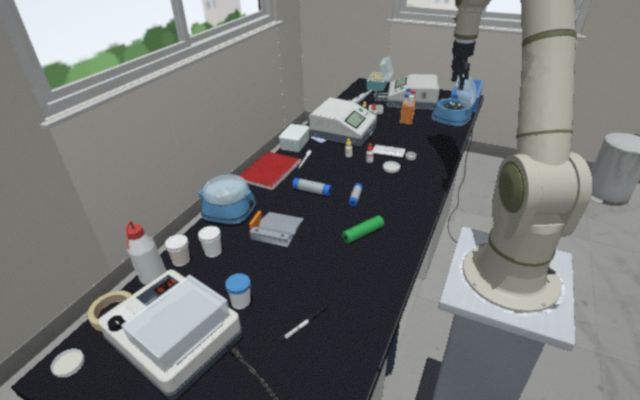

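View pics/top0.png

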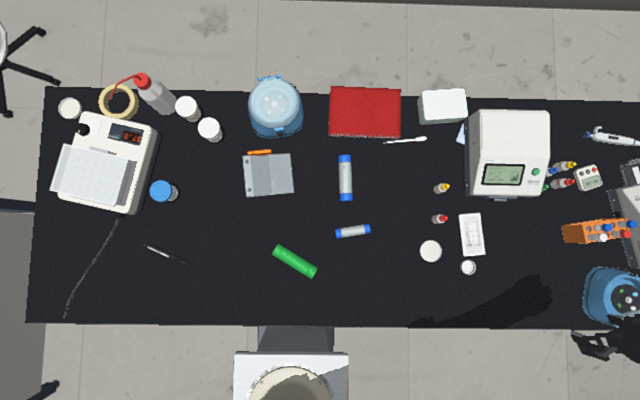

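The top view shows the column with blue caps at (346,178), a smaller lookalike at (353,231), the V-block at (268,174) and its orange stop at (259,152). The column has to roll left, towards +y. Next I'll measure these.

```bash
cat > h.py <<'E'
import numpy as np, cv2
from workcell import manip
def ray(c,u,v):
    d=np.array([(u-c['cx'])/c['fx'],-(v-c['cy'])/c['fy'],-1.0])
    return c['rotation']@d
def onz(c,u,v,z):
    r=ray(c,u,v); p=np.array(c['position']); return p+r*(z-p[2])/r[2]
def cloud(c,d):
    v,u=np.mgrid[0:d.shape[0],0:d.shape[1]]
    D=np.stack([(u-c['cx'])/c['fx'],-(v-c['cy'])/c['fy'],-np.ones_like(u,float)],-1)*d[...,None]
    return D@c['rotation'].T+c['position']
def comps(m,amin=8):
    n,l,s,ce=cv2.connectedComponentsWithStats(m.astype(np.uint8))
    return [(s[i,4],ce[i],s[i,:4],l==i) for i in range(1,n) if s[i,4]>=amin]
E
python3 - <<'E'
from h import *
for n in("top","scene"):
    z=np.load(f"pics/{n}0.npz");p=z['p'];d=z['d'];c=manip.calibration(n)
    hsv=cv2.cvtColor(p,cv2.COLOR_RGB2HSV);P=cloud(c,d)
    H,S,V=[hsv[...,i].astype(int) for i in range(3)]
    print(n)
    for nm,m in (("blue",(H>105)&(H<120)&(S>150)&(V>80)),("orange",(H<18)&(H>5)&(S>170)&(V>120))):
        for a,ce,bb,mm in comps(m):
            q=P[mm&(d>0)]; print(nm,a,ce.round(1),bb,np.median(q,0).round(1), q.min(0).round(0),q.max(0).round(0),onz(c,*ce,18).round(1))
    print(np.median(P[(P[...,2]<8)&(P[...,2]>-20)&(P[...,0]>400)&(P[...,0]<700)&(abs(P[...,1])<200)],0))
big=cv2.resize(np.load("pics/top0.npz")['p'][130:270,230:380],None,fx=4,fy=4,interpolation=cv2.INTER_CUBIC);cv2.imwrite("pics/topzoom.png",big[:,:,::-1])
z=np.load("pics/scene0.npz")['p'][160:260,220:400]
cv2.imwrite("pics/sczoom.png",cv2.resize(z,None,fx=4,fy=4,interpolation=cv2.INTER_CUBIC)[:,:,::-1])
E
```

```text
top
blue 15 [587.3 134.5] [585 133   6   4] [ 791.7 -857.6   14.1] [ 787. -863.    7.] [ 796. -854.   19.] [ 790.1 -854.9   18. ]
blue 92 [344.  157.6] [338 154  13   9] [ 703.2 -136.6   31.5] [ 692. -158.   -4.] [ 720. -123.   38.] [ 705.  -138.2   18. ]
blue 35 [552.7 170. ] [549 168   9   6] [ 674.4 -717.4   59. ] [ 667. -723.   47.] [ 681. -712.   76.] [ 682.1 -747.4   18. ]
blue 94 [345.9 197.1] [340 194  13   8] [ 589.6 -143.2   31.7] [ 580. -162.   -3.] [ 601. -128.   38.] [ 590.7 -144.8   18. ]
blue 60 [631.6 223.7] [627 221  10   7] [ 525.7 -880.4  117.8] [ 518. -894.  106.] [ 534. -874.  123.] [ 530.1 -972.3   18. ]
blue 52 [367.3 228.2] [364 224   7  10] [ 503.8 -205.1   24.5] [ 490. -218.   -1.] [ 516. -197.   29.] [ 503.3 -206.6   18. ]
blue 50 [606.5 227.2] [602 225  10   6] [ 516.5 -811.8  117.8] [ 509. -825.  107.] [ 522. -807.  122.] [ 518.6 -898.    18. ]
blue 52 [337.7 232.9] [335 228   7  11] [ 488.4 -122.7   22.4] [ 474. -132.   -4.] [ 503. -115.   30.] [ 488.5 -122.6   18. ]
orange 103 [259.2 151.8] [247 149  25   6] [711.  103.6  40.8] [704.  70.  -4.] [730. 14
[... 840 characters left out ...]
  29.] [ 506.2 -220.7   18. ]
blue 78 [326.7 189.3] [323 184   9  12] [ 587.  -136.1   24.6] [ 579. -209.   -3.] [ 617. -127.   40.] [ 592.2 -148.5   18. ]
blue 60 [352.5 201.5] [348 198  10   8] [ 488.7 -119.9   17.5] [ 475. -147.   -1.] [ 511. -113.   30.] [ 487.6 -118.7   18. ]
orange 12 [406.5 108.9] [404 107   6   6] [ 499.  -785.2   66.1] [ 493. -799.   52.] [ 512. -778.   74.] [ 526.4 -894.6   18. ]
orange 9 [404.6 119.3] [402 117   5   5] [ 502.9 -786.9   16.2] [ 498. -790.    7.] [ 516. -778.   28.] [ 503.7 -781.8   18. ]
orange 103 [255.2 219.3] [249 211  12  17] [709.7 103.   38. ] [704.  27.  -2.] [754. 136.  46.] [725.1  85.   18. ]
[5.31777822e+02 4.06741472e+01 1.13676092e-01]
```

View pics/topzoom.png

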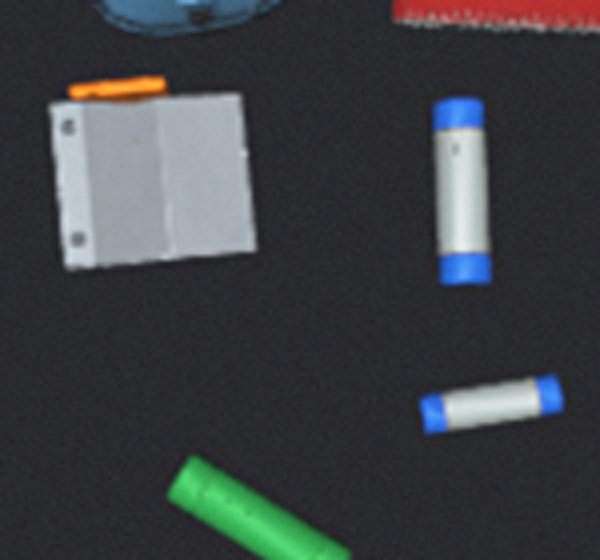

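View pics/sczoom.png

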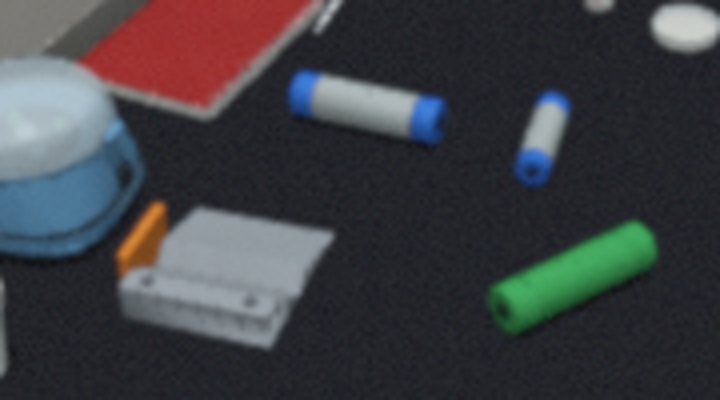

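```bash
cat >> h.py <<'E'
def colfit(P,box):
    m=(P[...,0]>box[0])&(P[...,0]<box[1])&(P[...,1]>box[2])&(P[...,1]<box[3])&(P[...,2]>box[4])&(P[...,2]<box[5])
    return P[m]
def axis2d(q):
    c=q[:,:2].mean(0); w,V=np.linalg.eigh(np.cov((q[:,:2]-c).T)); a=V[:,1]; a=a*np.sign(a[0])
    t=(q[:,:2]-c)@a; lo,hi=np.percentile(t,[1,99]); 
    return c,a,lo,hi
E
python3 - <<'E'
from h import *
c=manip.calibration("top")
def z2(x,y): return 230+(x+.5)/4-.5,130+(y+.5)/4-.5
for nm,x,y,z in [("backTop far",50,104,28),("backTop near",65,269,28),("step far",82,103,28),("step near",95,265,28),("crest far",158,98,15),("crest near",170,257,15),("foot far",241,94,0),("foot near",256,250,0),("stopL",70,88,43),("stopR",165,80,43),
 ("col farL",434,100,18),("col farR",483,98,18),("nearL",441,284,18),("nearR",491,282,18)]:
    print(nm,onz(c,*z2(x,y),z).round(1))
for n in("top","scene"):
    z=np.load(f"pics/{n}0.npz");P=cloud(manip.calibration(n),z['d'])
    q=colfit(P,(560,760,-200,-90,20,60)); cc,a,lo,hi=axis2d(q); print(n,len(q),cc,np.arctan2(a[1],a[0]),lo,hi,cc+a*(lo+hi)/2,np.percentile(q[:,2],95))
E
```

```text
backTop far [702.  152.4  28. ]
backTop near [584.8 137.8  28. ]
step far [703.2 129.8  28. ]
step near [588.  116.9  28. ]
crest far [710.8  77.5  15. ]
crest near [596.   65.7  15. ]
foot far [718.4  18.5   0. ]
foot near [603.9   5.    0. ]
stopL [710.5 136.2  43. ]
stopR [717.7  70.1  43. ]
col farL [ 713.2 -121.2   18. ]
col farR [ 715.5 -156.5   18. ]
nearL [ 580.3 -127.7   18. ]
nearR [ 582.4 -163.4   18. ]
top 554 [ 644.50204389 -141.51041353] 0.05929019492093414 -63.56122759554184 64.47647006322234 [ 644.95886102 -141.48329697] 36.67076722376086
scene 299 [ 642.99102754 -135.63162078] 0.059938124829660225 -62.601861359011224 65.84983324769803 [ 644.6120972  -135.53434038] 36.751168069466964
```

{"name": "apply_moves", "arguments": {"steps": [[0.06, [0.022, 0.029, 0], [0, 0, 0.075]], [0.06, [0.022, 0.029, 0], [0, 0, 0.075]], [0.06, [0.022, 0.029, 0], [0, 0, 0.075]], [0.06, [0.022, 0.029, 0], [0, 0, 0.075]], [0.06, [0.022, 0.029, 0], [0, 0, 0.075]], [0.06, [0.022, 0.029, 0], [0, 0, 0.075]], [0.06, [0.022, 0.029, 0], [0, 0, 0.075]], [0.06, [0.022, 0.029, 0], [0, 0, 0.075]]]}}

```text
time_s: 0.77
tool_pos: [472.1, -428.4, 231.1]
orientation: [[0.52, 0.854, -0.0], [0.854, -0.52, 0.0], [-0.0, -0.0, -1.0]]
ft_force: [0.5, 0.2, 0.3]
opening: 59.6
```

{"name": "apply_moves", "arguments": {"steps": [[0.06, [0.022, 0.029, 0], [0, 0, 0.075]], [0.06, [0.022, 0.029, 0], [0, 0, 0.075]], [0.06, [0.022, 0.029, 0], [0, 0, 0.075]], [0.06, [0.022, 0.029, 0], [0, 0, 0.075]], [0.06, [0.022, 0.029, 0], [0, 0, 0.075]], [0.06, [0.022, 0.029, 0], [0, 0, 0.075]], [0.06, [0.022, 0.027, 0], [0, 0, 0.075]], [0.06, [0.022, 0.027, 0], [0, 0, 0.075]]]}}

```text
time_s: 1.43
tool_pos: [648.1, -200.4, 231.0]
orientation: [[-0.053, 0.999, -0.001], [0.999, 0.053, 0.0], [0.0, -0.001, -1.0]]
ft_force: [1.1, 0.4, 0.7]
opening: 59.9
```

{"name": "apply_moves", "arguments": {"steps": [[0.06, [0, 0, -0.035], [0, 0, 0]], [0.06, [0, 0, -0.035], [0, 0, 0]], [0.06, [0, 0, -0.035], [0, 0, 0]], [0.06, [0, 0, -0.035], [0, 0, 0]], [0.06, [0, 0, -0.035], [0, 0, 0]], [0.06, [0, 0, -0.03], [0, 0, 0]], [0.06, [0, 0, 0], [0, 0, 0]]]}}

```text
time_s: 2.02
tool_pos: [643.7, -201.1, 20.0]
orientation: [[-0.05, 0.999, -0.009], [0.999, 0.05, 0.002], [0.003, -0.009, -1.0]]
ft_force: [-0.5, 0.4, -0.8]
opening: 60.4
```

```bash
cat > look.py <<'E'
import sys
from h import *
k=sys.argv[1]
s=manip.get_state();print(s['time_s'],s['tool_pos'].round(1),s['ft_force'].round(1),s['opening'])
O=np.array([650.9,88.]);vx=np.array([.9932,.117]);vy=np.array([-.117,.9932])
for n in sys.argv[2:]:
    p,d=manip.snapshot(n);c=manip.calibration(n);np.savez(f"pics/{n}{k}.npz",p=p,d=d)
    if n=="wrist": cv2.imwrite(f"pics/{n}{k}.png",p[:,:,::-1])
    else:
        r=(slice(130,250),slice(230,390)) if n=="top" else (slice(140,280),slice(210,400))
        cv2.imwrite(f"pics/{n}{k}.png",cv2.resize(p[r],None,fx=4,fy=4,interpolation=cv2.INTER_CUBIC)[:,:,::-1])
    hsv=cv2.cvtColor(p,cv2.COLOR_RGB2HSV);P=cloud(c,d);H,S,V=[hsv[...,i].astype(int) for i in range(3)]
    m=(H>105)&(H<120)&(S>150)&(V>60)&(P[...,0]>545)&(P[...,0]<760)&(P[...,1]>-220)&(P[...,1]<180)
    for a,ce,bb,mm in comps(m):
        q=P[mm&(d>0)];w=np.median(q,0);v=w[:2]-O;print(n,"cap",a,ce.round(0),w.round(1),"V:",(v@vx).round(1),(v@vy).round(1))
E
python3 look.py 1 wrist scene
```

```text
2.0167 [ 643.7 -201.1   20. ] [-0.5  0.4 -0.8] 60.426795080766304
wrist cap 2531 [214. 155.] [ 593.1 -144.    35.3] V: -84.5 -223.7
wrist cap 2861 [463. 155.] [ 704.1 -136.1   35.8] V: 26.6 -228.8
wrist cap 18 [225. 152.] [ 599.3 -141.4   37.7] V: -78.1 -221.8
scene cap 61 [295. 182.] [ 704.9 -132.3   22.7] V: 27.9 -225.1
scene cap 90 [327. 189.] [ 587.3 -138.4   22.5] V: -89.7 -217.4
```

View pics/wrist1.png

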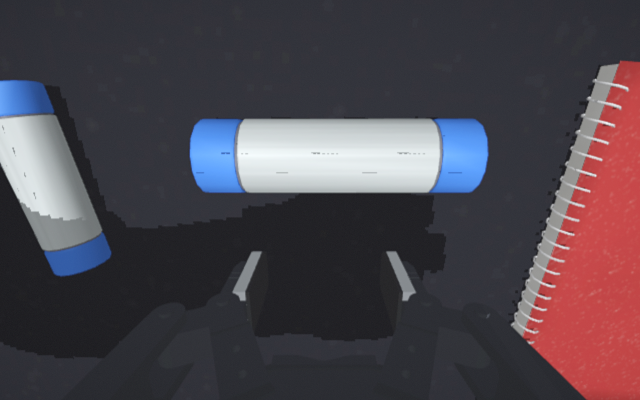

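View pics/scene1.png

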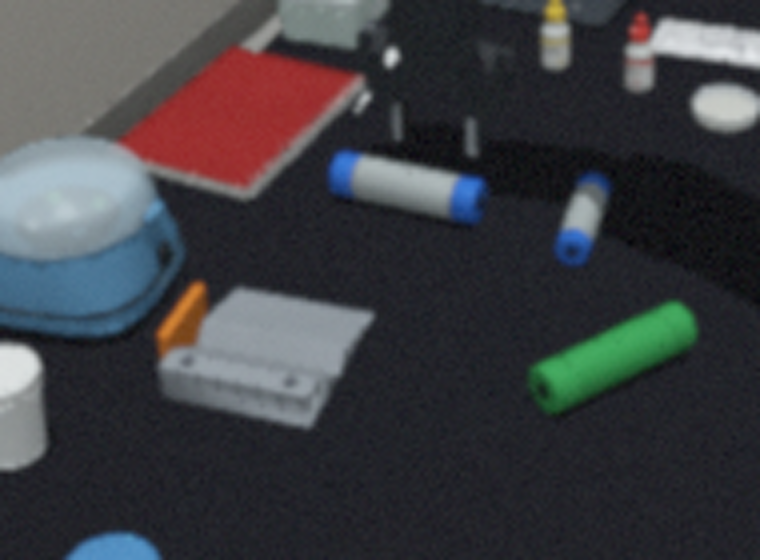

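```bash
python3 - <<'E'
from h import *
z=np.load("pics/scene1.npz");P=cloud(manip.calibration("scene"),z['d'])
for n in("scene",):
    q=colfit(P,(560,740,-230,-170,8,120))
    print(len(q)); 
    for lo in range(8,120,8):
        s=q[(q[:,2]>=lo)&(q[:,2]<lo+8)]; 
        if len(s): print(lo,len(s),s.min(0).round(),s.max(0).round())
z=np.load("pics/wrist1.npz");P=cloud(manip.calibration("wrist"),z['d'])
print(manip.calibration("wrist")['position'])
q=colfit(P,(560,740,-260,-100,20,60)); cc,a,lo,hi=axis2d(q); print(len(q),cc,np.arctan2(a[1],a[0]),lo,hi,cc+a*(lo+hi)/2)
E
```

```text
446
24 4 [ 611. -209.   27.] [ 677. -194.   32.]
32 17 [ 601. -209.   33.] [ 685. -188.   40.]
40 19 [ 600. -208.   41.] [ 689. -186.   48.]
48 23 [ 600. -209.   48.] [ 689. -190.   56.]
56 25 [ 601. -212.   56.] [ 688. -189.   64.]
64 17 [ 601. -206.   64.] [ 694. -188.   72.]
72 39 [ 583. -211.   72.] [ 708. -182.   80.]
80 59 [ 583. -217.   80.] [ 707. -185.   88.]
88 48 [ 582. -221.   88.] [ 707. -182.   96.]
96 73 [ 580. -218.   96.] [ 709. -182.  104.]
104 58 [ 579. -218.  104.] [ 708. -179.  112.]
112 64 [ 578. -216.  112.] [ 712. -181.  120.]
[ 643.10387393 -118.75921084  167.86635026]
23687 [ 649.79295303 -146.803761  ] 0.08632409215036 -62.05575664852429 63.382284914861415 [ 650.45374742 -146.74657641]
```

The scene view shows both fingertips behind the column, at crop (397,122) and (470,138). Depth puts the tips about 7 mm above the TCP at this opening. I'll lower to below the column's centre height and start rolling slowly.

{"name": "apply_moves", "arguments": {"steps": [[0.06, [0.004, 0, -0.007], [0, 0, 0]], [0.06, [0.004, 0, -0.008], [0, 0, 0]], [0.06, [0, 0.006, 0], [0, 0, 0]], [0.06, [0, 0.006, 0], [0, 0, 0]], [0.06, [0, 0.006, 0], [0, 0, 0]], [0.06, [0, 0.006, 0], [0, 0, 0]], [0.06, [0, 0.004, 0], [0, 0, 0]], [0.06, [0, 0.004, 0], [0, 0, 0]]]}}

```text
time_s: 2.78
tool_pos: [655.6, -169.3, 11.7]
orientation: [[-0.05, 0.999, 0.0], [0.999, 0.05, -0.0], [-0.0, 0.0, -1.0]]
ft_force: [-0.1, 0.1, 0.5]
opening: 59.8
```

{"name": "apply_moves", "arguments": {"steps": [[0.06, [0, 0.005, 0], [0, 0, 0.003]], [0.06, [0, 0.005, 0], [0, 0, 0.003]], [0.06, [0, 0.005, 0], [0, 0, 0.003]], [0.06, [0, 0.005, 0], [0, 0, 0.003]], [0.06, [0, 0.005, 0], [0, 0, 0.003]], [0.06, [0, 0.005, 0], [0, 0, 0.003]], [0.06, [0, 0.005, 0], [0, 0, 0.003]], [0.06, [0, 0.005, 0], [0, 0, 0.003]]]}}

```text
time_s: 3.45
tool_pos: [655.5, -129.5, 11.2]
orientation: [[-0.073, 0.997, -0.0], [0.997, 0.073, -0.0], [-0.0, -0.0, -1.0]]
ft_force: [0.2, 0.9, 0.7]
opening: 60.2
```

```bash
python3 look.py 2 wrist top
```

```text
3.45 [ 655.5 -129.5   11.2] [0.2 0.9 0.7] 60.23154966088625
wrist cap 231 [193. 179.] [591.9 -83.9  20.2] V: -78.7 -163.8
wrist cap 227 [423. 184.] [699.1 -78.1  20. ] V: 28.5 -170.6
wrist cap 1409 [427. 236.] [699.8 -98.   34.6] V: 26.8 -190.4
wrist cap 64 [193. 249.] [ 590.1 -117.7   24.8] V: -84.4 -197.2
top cap 44 [325. 159.] [699.3 -82.7  29.3] V: 28.1 -175.2
top cap 102 [330. 198.] [587.8 -98.1  31.5] V: -84.4 -177.4
```

View wrist.

View pics/wrist2.png

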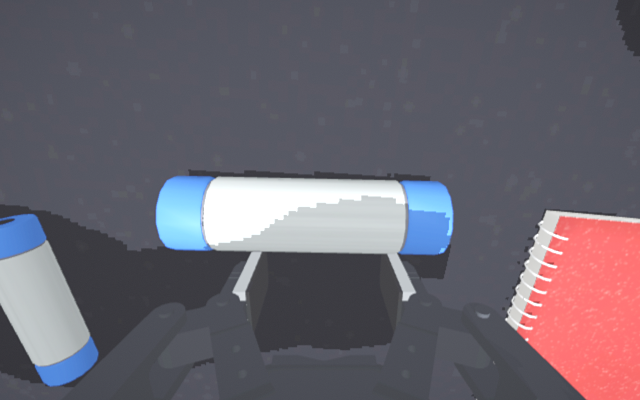

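View pics/top2.png

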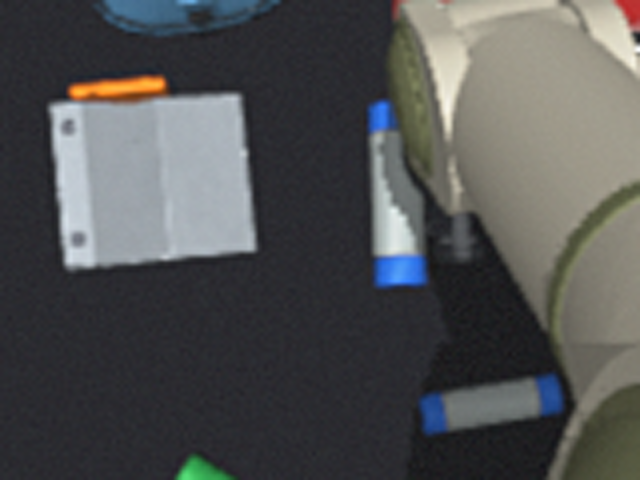

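The wrist view shows the column square across both fingers, at (305,215) against the fingers' centre at (325,270). Both fingers are pushing evenly, so I'll carry on and go a little lower.

{"name": "apply_moves", "arguments": {"steps": [[0.06, [-0.001, 0.005, -0.001], [0, 0, 0.003]], [0.06, [-0.001, 0.005, -0.001], [0, 0, 0.003]], [0.06, [-0.001, 0.005, -0.001], [0, 0, 0.003]], [0.06, [-0.001, 0.005, -0.001], [0, 0, 0.003]], [0.06, [-0.001, 0.005, -0.001], [0, 0, 0.003]], [0.06, [-0.001, 0.005, 0], [0, 0, 0.003]], [0.06, [-0.001, 0.005, 0], [0, 0, 0.003]], [0.06, [-0.001, 0.005, 0], [0, 0, 0.003]]]}}

```text
time_s: 4.22
tool_pos: [647.4, -89.5, 6.3]
orientation: [[-0.097, 0.995, 0.0], [0.995, 0.097, -0.0], [-0.0, 0.0, -1.0]]
ft_force: [-0.3, 0.7, 0.1]
opening: 60.1
```

{"name": "apply_moves", "arguments": {"steps": [[0.06, [-0.001, 0.005, 0], [0, 0, 0.003]], [0.06, [-0.001, 0.005, 0], [0, 0, 0.003]], [0.06, [-0.001, 0.005, 0], [0, 0, 0.003]], [0.06, [-0.001, 0.005, 0], [0, 0, 0.003]], [0.06, [-0.001, 0.005, 0], [0, 0, 0.003]], [0.06, [-0.001, 0.005, 0], [0, 0, 0.003]], [0.06, [-0.001, 0.005, 0], [0, 0, 0]], [0.06, [-0.001, 0.005, 0], [0, 0, 0]]]}}

```text
time_s: 4.88
tool_pos: [639.4, -49.6, 6.3]
orientation: [[-0.115, 0.993, 0.0], [0.993, 0.115, -0.0], [-0.0, 0.0, -1.0]]
ft_force: [-0.2, -0.5, -0.2]
opening: 60.5
```

```bash
python3 look.py 3 wrist top
```

```text
4.8833 [639.4 -49.6   6.3] [-0.2 -0.5 -0.2] 60.52469217795849
wrist cap 2273 [205. 208.] [583.7  -9.5  30.6] V: -78.1 -89.0
wrist cap 2622 [460. 223.] [694.4  -4.2  31.4] V: 32.4 -96.7
top cap 96 [301. 199.] [581.7 -17.2  32.1] V: -81.0 -96.4
```

View pics/wrist3.png

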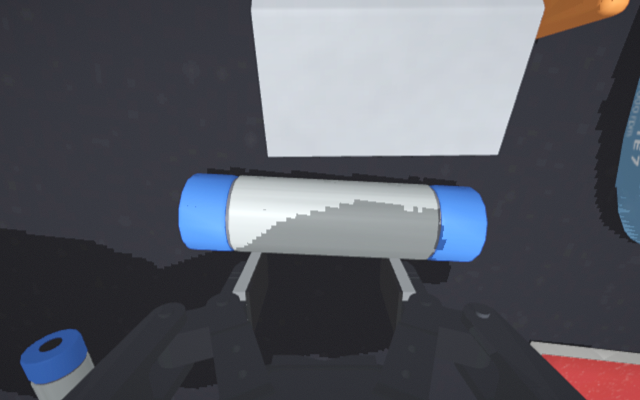

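View pics/top3.png

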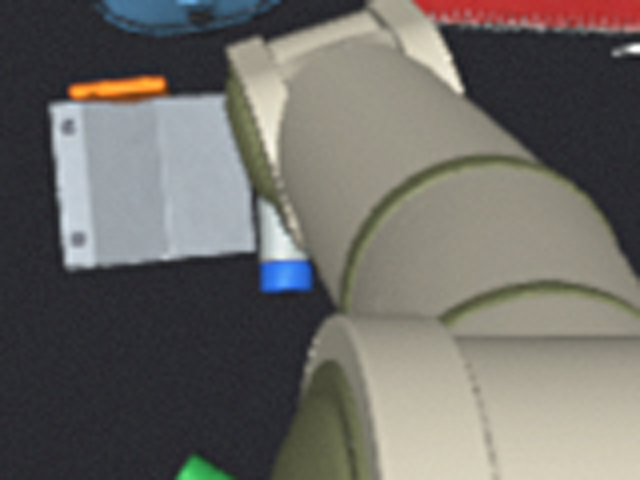

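{"name": "apply_moves", "arguments": {"steps": [[0.06, [-0.0006, 0.005, 0], [0, 0, 0]], [0.06, [-0.0006, 0.005, 0], [0, 0, 0]], [0.06, [-0.0006, 0.005, 0], [0, 0, 0]], [0.06, [-0.0006, 0.005, 0.001], [0, 0, 0]], [0.06, [-0.0006, 0.005, 0.001], [0, 0, 0]], [0.06, [-0.0006, 0.005, 0.001], [0, 0, 0]], [0.06, [-0.0006, 0.005, 0.001], [0, 0, 0]], [0.06, [-0.0006, 0.005, 0.001], [0, 0, 0]]]}}

```text
time_s: 5.65
tool_pos: [634.7, -9.9, 11.5]
orientation: [[-0.114, 0.993, 0.0], [0.993, 0.114, -0.0], [-0.0, 0.0, -1.0]]
ft_force: [0.4, -2.7, 1.1]
opening: 59.8
```

```bash
python3 look.py 4 wrist scene
```

```text
5.65 [634.7  -9.9  11.5] [ 0.4 -2.7  1.1] 59.840960962039546
wrist cap 2012 [209. 217.] [580.6  26.9  34.6] V: -77.0 -52.4
wrist cap 2237 [461. 219.] [690.3  38.   35.4] V: 33.3 -54.3
wrist cap 10 [202. 221.] [579.5  21.2  39.1] V: -78.7 -58.0
wrist cap 9 [443. 232.] [681.5  28.3  39.6] V: 23.4 -62.9
scene cap 65 [273. 209.] [691.3  36.6  31.9] V: 34.1 -55.8
scene cap 108 [308. 217.] [576.1  22.5  29.7] V: -81.9 -56.3
```

View pics/wrist4.png

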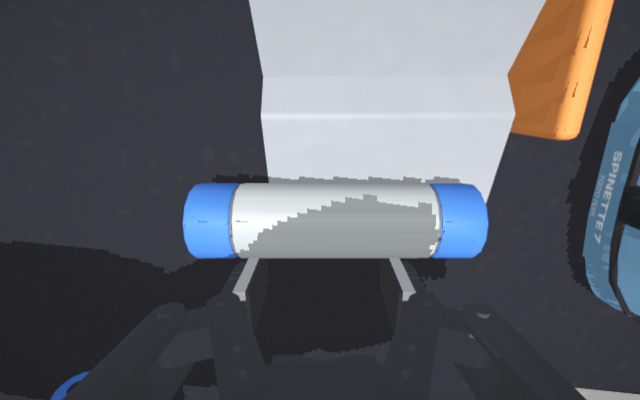

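View pics/scene4.png

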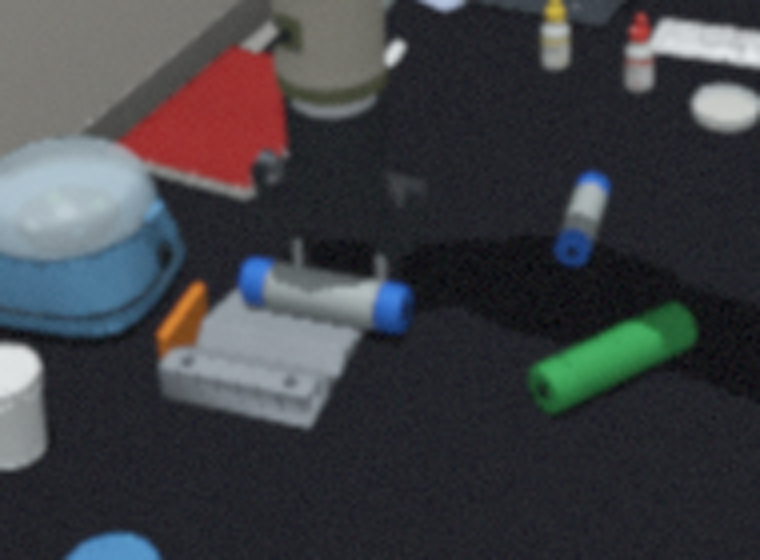

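The column is square to the V on the ramp (wrist view, front edge at row 183). Its right end is at column 487, clear of the stop. Now pushing it up to the crest.

{"name": "apply_moves", "arguments": {"steps": [[0.06, [-0.0006, 0.005, 0.001], [0, 0, 0]], [0.06, [-0.0006, 0.005, 0.001], [0, 0, 0]], [0.06, [-0.0006, 0.005, 0.001], [0, 0, 0]], [0.06, [-0.0006, 0.005, 0.001], [0, 0, 0]], [0.06, [-0.0006, 0.005, 0.001], [0, 0, 0]], [0.06, [-0.0006, 0.005, 0.001], [0, 0, 0]], [0.06, [-0.0005, 0.004, 0.001], [0, 0, 0]], [0.06, [-0.0004, 0.003, 0.001], [0, 0, 0]]]}}

```text
time_s: 6.42
tool_pos: [630.1, 27.8, 19.4]
orientation: [[-0.115, 0.993, -0.0], [0.993, 0.115, 0.0], [0.0, -0.0, -1.0]]
ft_force: [0.7, -2.3, 1.6]
opening: 60.2
```

```bash
python3 look.py 5 wrist scene
```

```text
6.4167 [630.1  27.8  19.4] [ 0.7 -2.3  1.6] 60.19392850769658
wrist cap 2847 [207. 219.] [575.7  60.6  45.3] V: -77.9 -18.5
wrist cap 3239 [463. 222.] [685.4  70.6  46.3] V: 32.2 -21.3
scene cap 69 [267. 213.] [687.5  71.2  40. ] V: 34.4 -20.9
scene cap 110 [304. 222.] [572.2  58.6  38. ] V: -81.6 -20.0
```

View pics/wrist5.png

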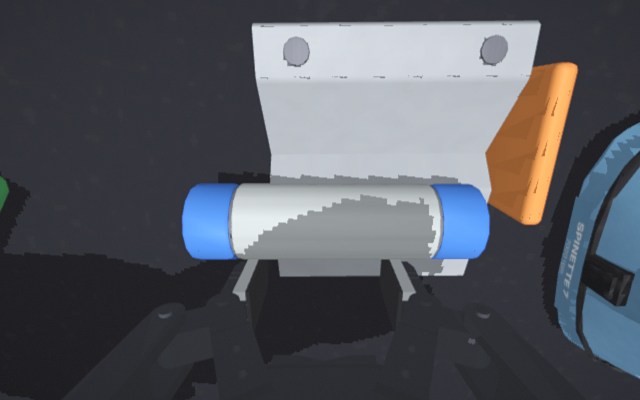

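{"name": "apply_moves", "arguments": {"steps": [[0.06, [-0.0004, 0.003, 0.0005], [0, 0, 0]], [0.06, [-0.0004, 0.003, 0.0005], [0, 0, 0]], [0.06, [-0.0004, 0.003, 0.0005], [0, 0, 0]], [0.06, [-0.0004, 0.003, 0.0005], [0, 0, 0]], [0.06, [-0.0004, 0.003, 0], [0, 0, 0]], [0.06, [0, 0, 0], [0, 0, 0]]]}}

```text
time_s: 7.02
tool_pos: [628.0, 43.5, 21.2]
orientation: [[-0.116, 0.993, -0.0], [0.993, 0.116, 0.001], [0.001, 0.0, -1.0]]
ft_force: [-0.4, -0.8, 0.2]
opening: 59.9
```

```bash
python3 look.py 6 wrist
```

```text
7.0167 [628.   43.5  21.2] [-0.4 -0.8  0.2] 59.93093267225635
wrist cap 2687 [211. 188.] [573.2  87.3  40.9] V: -77.2 8.4
wrist cap 2785 [463. 188.] [683.1  99.1  41. ] V: 33.3 7.3
wrist cap 20 [203. 187.] [571.3  85.4  43.6] V: -79.4 6.8
```

View pics/wrist6.png

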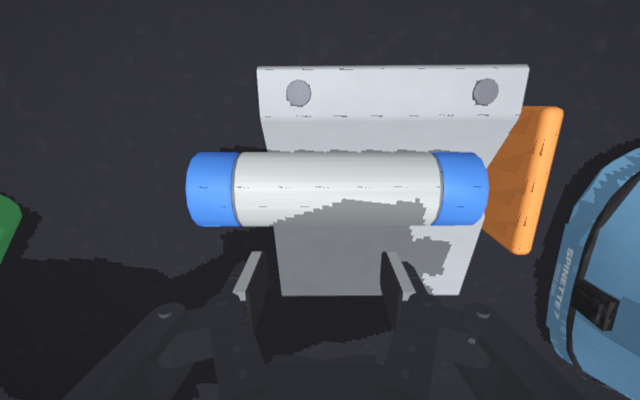

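The column has dropped into the V: wrist view centre at (337,188), top at about 42 mm. It sits about 14 mm short of the stop. I'll back off and lift, then go round to the free end.

{"name": "apply_moves", "arguments": {"steps": [[0.06, [0.002, -0.015, 0], [0, 0, 0]], [0.06, [0, 0, 0.03], [0, 0, 0]], [0.06, [0, 0, 0.035], [0, 0, 0]], [0.06, [0, 0, 0.035], [0, 0, 0]], [0.06, [0, 0, 0], [0, 0, 0]]]}}

```text
time_s: 7.48
tool_pos: [633.3, 27.3, 127.4]
orientation: [[-0.114, 0.993, 0.008], [0.993, 0.114, 0.001], [-0.0, 0.009, -1.0]]
ft_force: [0.6, -0.0, -0.3]
opening: 60.2
```

```bash
python3 look.py 7 scene top; python3 -c "
from workcell import manip
print(manip.get_state()['q'].round(2))"
```

```text
7.4833 [633.3  27.3 127.4] [ 0.6 -0.  -0.3] 60.19154305401354
scene cap 52 [264. 221.] [682.2 101.5  37.7] V: 32.6 9.7
scene cap 115 [301. 229.] [568.9  85.7  33. ] V: -81.7 7.3
[ 0.05  0.63 -0.27  1.9   0.27  0.64 -0.27]
```

View pics/scene7.png

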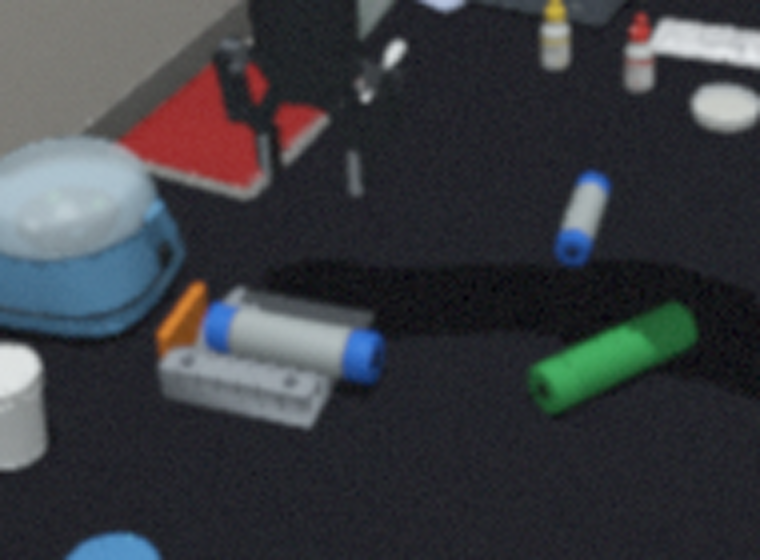

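{"name": "apply_moves", "arguments": {"steps": [[0, [-0.0155, 0.0065, 0], [0, 0, -0.112]], [0, [-0.0155, 0.0065, 0], [0, 0, -0.112]], [0, [-0.0155, 0.0065, 0], [0, 0, -0.112]], [0, [-0.0155, 0.0065, 0], [0, 0, -0.112]], [0, [-0.0155, 0.0065, 0], [0, 0, -0.112]], [0, [-0.0155, 0.0065, 0], [0, 0, -0.112]], [0, [-0.0155, 0.0065, 0], [0, 0, -0.112]], [0, [0, 0, 0], [0, 0, -0.112]]]}}

```text
time_s: 8.25
tool_pos: [517.6, 73.3, 119.9]
orientation: [[0.706, 0.708, -0.005], [0.708, -0.706, -0.001], [-0.004, -0.003, -1.0]]
ft_force: [-1.4, -0.9, -0.3]
opening: 0.3
```

{"name": "apply_moves", "arguments": {"steps": [[0, [0, 0, 0], [0, 0, -0.112]], [0, [0, 0, 0], [0, 0, -0.112]], [0, [0, 0, 0], [0, 0, -0.112]], [0, [0, 0, 0], [0, 0, -0.112]], [0, [0, 0, 0], [0, 0, -0.112]], [0, [0, 0, 0], [0, 0, -0.112]], [0, [0, 0, 0], [0, 0, 0]]]}}

```text
time_s: 8.83
tool_pos: [520.9, 72.4, 120.0]
orientation: [[0.994, 0.113, -0.002], [0.113, -0.994, -0.001], [-0.002, 0.001, -1.0]]
ft_force: [0.1, -0.5, 0.2]
opening: 0.1
```

```bash
python3 look.py 8 top wrist;
```

```text
8.8333 [520.9  72.4 120. ] [ 0.1 -0.5  0.2] 0.07599929511042451
top cap 69 [263. 162.] [682.8  91.3  40.1] V: 32.1 -0.4
wrist cap 1169 [325. 143.] [574.3  78.   40. ] V: -77.2 -1.0
```

View pics/wrist8.png

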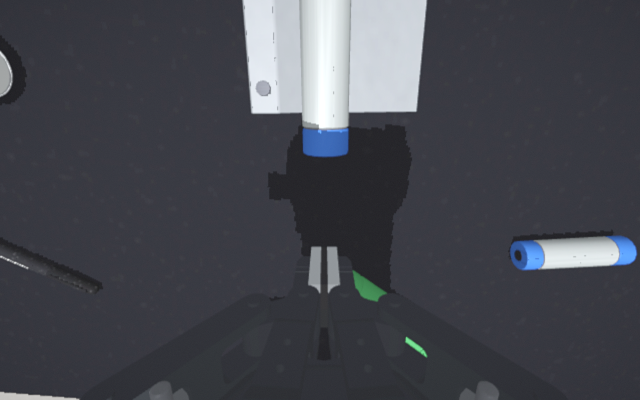

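View pics/top8.png

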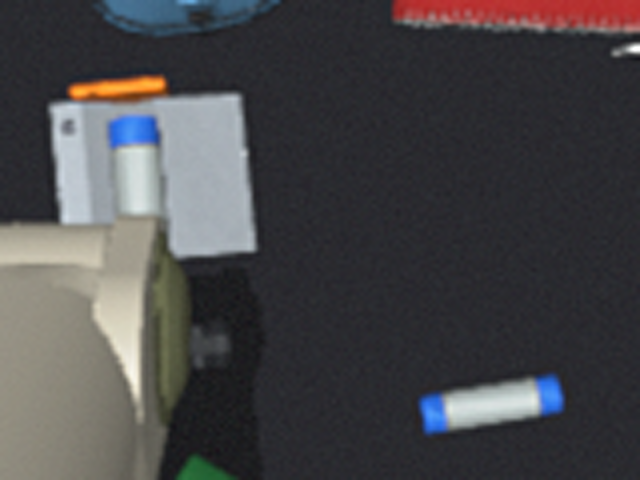

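The wrist view shows the closed fingers at (324,265), in line with the column's free end at (325,143). The green lookalike is behind and clear. I'll descend beside the end face.

{"name": "apply_moves", "arguments": {"steps": [[0, [0, 0, -0.035], [0, 0, 0]], [0, [0, 0, -0.035], [0, 0, 0]], [0, [0, 0, -0.025], [0, 0, 0]], [0, [0, 0, -0.008], [0, 0, 0]], [0, [0, 0, 0], [0, 0, 0]]]}}

```text
time_s: 9.35
tool_pos: [520.4, 72.0, 16.3]
orientation: [[0.993, 0.119, -0.004], [0.119, -0.993, -0.001], [-0.004, 0.0, -1.0]]
ft_force: [0.4, -0.5, 0.4]
opening: 0.2
```

```bash
python3 look.py 9 wrist;
```

```text
9.35 [520.4  72.   16.3] [ 0.4 -0.5  0.4] 0.1724145287356192
wrist cap 3360 [326. 175.] [574.9  77.8  41.5] V: -76.7 -1.3
```

View pics/wrist9.png

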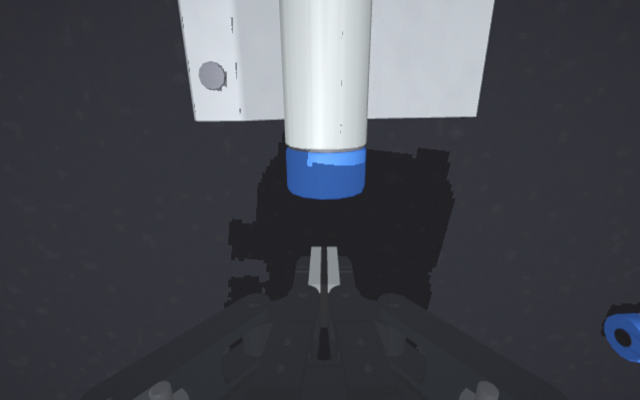

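{"name": "apply_moves", "arguments": {"steps": [[0, [0.004, 0.0005, 0], [0, 0, 0]], [0, [0.004, 0.0005, 0], [0, 0, 0]], [0, [0.004, 0.0005, 0], [0, 0, 0]], [0, [0.004, 0.0005, 0], [0, 0, 0]], [0, [0.004, 0.0005, 0], [0, 0, 0]], [0, [0.004, 0.0005, 0], [0, 0, 0]], [0, [0.004, 0.0005, 0], [0, 0, 0]], [0, [0.003, 0.0003, 0], [0, 0, 0]]]}}

```text
time_s: 10.07
tool_pos: [553.3, 76.4, 18.4]
orientation: [[0.993, 0.118, 0.0], [0.118, -0.993, 0.0], [0.0, -0.0, -1.0]]
ft_force: [0.2, -0.5, -0.0]
opening: 0.1
```

{"name": "apply_moves", "arguments": {"steps": [[0, [0.002, 0.0002, 0], [0, 0, 0]], [0, [0.002, 0.0002, 0], [0, 0, 0]], [0, [0.002, 0.0002, 0], [0, 0, 0]], [0, [0.002, 0.0002, 0], [0, 0, 0]]]}}

```text
time_s: 10.4
tool_pos: [560.4, 77.1, 18.2]
orientation: [[0.993, 0.118, -0.001], [0.118, -0.993, -0.0], [-0.001, -0.0, -1.0]]
ft_force: [-1.6, -0.9, 0.8]
opening: -0.0
```

```bash
python3 look.py 10 wrist scene;
```

```text
10.4 [560.4  77.1  18.2] [-1.6 -0.9  0.8] -0.027750425336127916
wrist cap 2699 [326. 243.] [582.7  78.9  40.3] V: -68.8 -1.1
scene cap 55 [262. 220.] [689.8 103.2  37.4] V: 40.4 10.5
scene cap 67 [297. 230.] [577.8  91.3  30.5] V: -72.2 11.8
```

View pics/wrist10.png

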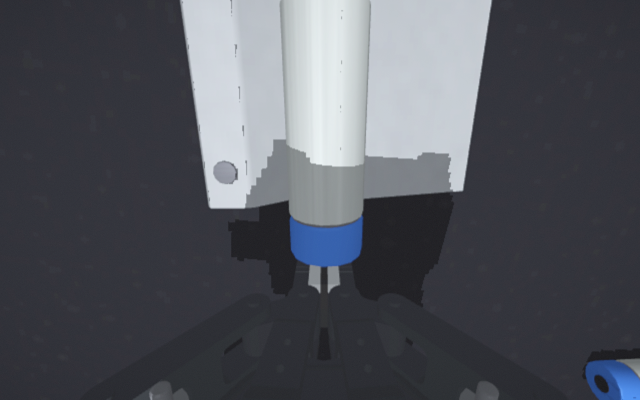

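View pics/scene10.png

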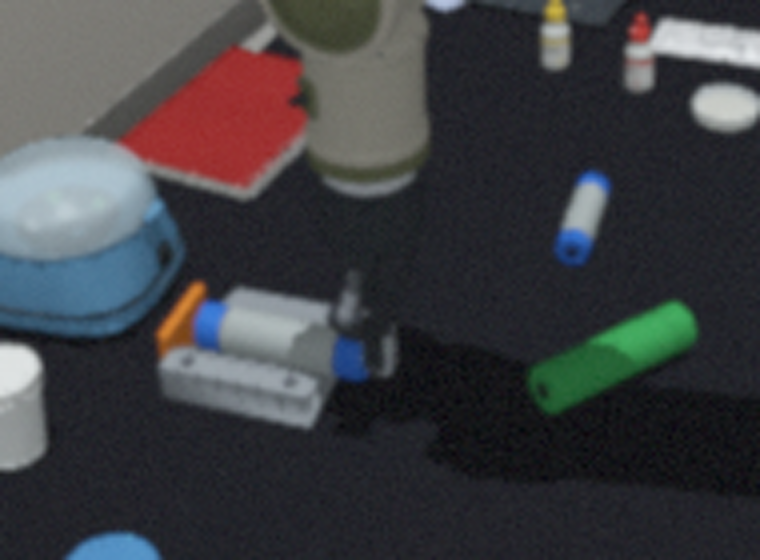

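The column is sliding under about 1.6 N. The far cap, at crop (208,325) in the scene view, still has a gap to the stop at (183,320). I'll keep pushing gently until the force rises.

{"name": "apply_moves", "arguments": {"steps": [[0, [0.0015, 0.0002, 0], [0, 0, 0]], [0, [0.0015, 0.0002, 0], [0, 0, 0]], [0, [0.0015, 0.0002, 0], [0, 0, 0]]]}}

```text
time_s: 10.75
tool_pos: [565.2, 77.6, 18.3]
orientation: [[0.993, 0.118, -0.0], [0.118, -0.993, -0.0], [-0.0, 0.0, -1.0]]
ft_force: [-1.7, 0.2, -0.8]
opening: -0.2
```

{"name": "apply_moves", "arguments": {"steps": [[0, [0.001, 0.0001, 0], [0, 0, 0]], [0, [0.001, 0.0001, 0], [0, 0, 0]]]}}

```text
time_s: 10.92
tool_pos: [567.3, 77.8, 18.3]
orientation: [[0.993, 0.117, -0.0], [0.117, -0.993, -0.0], [-0.0, 0.0, -1.0]]
ft_force: [-1.6, -0.4, -1.2]
opening: 0.0
```

{"name": "apply_moves", "arguments": {"steps": [[0, [0.001, 0.0001, 0], [0, 0, 0]]]}}

```text
time_s: 11.0
tool_pos: [568.2, 77.9, 18.2]
orientation: [[0.993, 0.118, -0.0], [0.118, -0.993, -0.0], [-0.0, -0.0, -1.0]]
ft_force: [-2.3, 0.2, 0.6]
opening: -0.2
```

{"name": "apply_moves", "arguments": {"steps": [[0, [0.0007, 0.0001, 0], [0, 0, 0]]]}}

```text
time_s: 11.08
tool_pos: [569.0, 78.0, 18.2]
orientation: [[0.993, 0.118, -0.0], [0.118, -0.993, -0.0], [-0.0, 0.0, -1.0]]
ft_force: [-0.9, -0.7, -0.3]
opening: 0.1
```

{"name": "apply_moves", "arguments": {"steps": [[0, [0.0007, 0.0001, 0], [0, 0, 0]]]}}

```text
time_s: 11.17
tool_pos: [569.6, 78.1, 18.3]
orientation: [[0.993, 0.118, -0.0], [0.118, -0.993, -0.0], [-0.0, 0.0, -1.0]]
ft_force: [-1.1, -1.4, -0.1]
opening: -0.0
```

{"name": "apply_moves", "arguments": {"steps": [[0, [0.0007, 0.0001, 0], [0, 0, 0]]]}}

```text
time_s: 11.25
tool_pos: [569.6, 78.2, 18.2]
orientation: [[0.993, 0.118, -0.001], [0.118, -0.993, -0.0], [-0.001, -0.0, -1.0]]
ft_force: [-3.9, -1.0, 1.6]
opening: -0.2
```

{"name": "apply_moves", "arguments": {"steps": [[0, [0.0007, 0.0001, 0], [0, 0, 0]], [0, [0, 0, 0], [0, 0, 0]]]}}

```text
time_s: 11.42
tool_pos: [569.6, 78.2, 18.2]
orientation: [[0.993, 0.118, -0.003], [0.118, -0.993, -0.0], [-0.003, -0.0, -1.0]]
ft_force: [-5.0, 0.1, 2.6]
opening: 0.1
```

```bash
python3 look.py 11 scene
```

```text
11.4167 [569.6  78.2  18.2] [-5.   0.1  2.6] 0.1397738404997499
scene cap 47 [259. 220.] [698.1 104.2  37.3] V: 48.8 10.6
scene cap 65 [294. 229.] [585.6  92.2  33.2] V: -64.3 11.8
```

View pics/scene11.png

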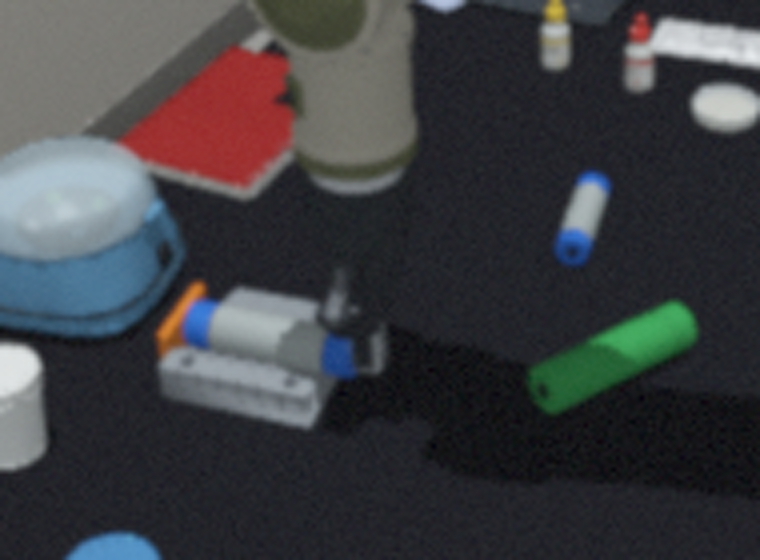

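The TCP has stopped at x = 569.6 mm with the force up to 5 N, and the blue cap touches the orange stop at crop (190,318). I'll retreat and lift clear.

{"name": "apply_moves", "arguments": {"steps": [[0, [-0.003, -0.0004, 0], [0, 0, 0]], [0, [-0.008, -0.001, 0], [0, 0, 0]], [0, [-0.012, -0.0014, 0], [0, 0, 0]], [0, [-0.012, -0.0014, 0], [0, 0, 0]], [0, [0, 0, 0.03], [0, 0, 0]], [0, [0, 0, 0.04], [0, 0, 0]], [0, [0, 0, 0.04], [0, 0, 0]], [0, [0, 0, 0.03], [0, 0, 0]]]}}

```text
time_s: 12.13
tool_pos: [536.2, 74.0, 161.0]
orientation: [[0.993, 0.117, 0.002], [0.117, -0.993, 0.0], [0.002, -0.0, -1.0]]
ft_force: [0.7, 0.3, -0.3]
opening: 0.2
```

{"name": "apply_moves", "arguments": {"steps": [[0, [0, -0.04, 0.01], [0, 0, 0]], [0, [0, -0.04, 0.01], [0, 0, 0]], [0, [0, -0.04, 0.01], [0, 0, 0]], [0, [0, -0.04, 0.01], [0, 0, 0]], [0, [0, -0.04, 0.01], [0, 0, 0]], [0, [0, -0.04, 0], [0, 0, 0]], [0, [0, -0.03, 0], [0, 0, 0]], [0, [0, 0, 0], [0, 0, 0]]]}}

```text
time_s: 12.8
tool_pos: [535.0, -203.4, 209.0]
orientation: [[0.994, 0.109, 0.002], [0.109, -0.994, -0.004], [0.002, 0.004, -1.0]]
ft_force: [0.2, -0.3, -0.3]
opening: -0.0
```

```bash
python3 look.py 12 top scene; python3 - <<'E'
from h import *
a=np.load("pics/top0.npz")['p'].astype(int);b=np.load("pics/top12.npz");c=manip.calibration("top")
P=cloud(c,b['d'])
q=colfit(P,(540,703,60,118,33,46));cc,ax,lo,hi=axis2d(q)
mid=cc+ax*(lo+hi)/2-np.array([650.9,88]);vx=np.array([.9932,.117]);vy=np.array([-.117,.9932])
print("col V",mid@vx,mid@vy,np.arctan2(ax[1],ax[0]),hi-lo,np.percentile(q[:,2],95))
cv2.imwrite("pics/top12full.png",b['p'][:,:,::-1])
E
```

```text
12.8 [ 535.  -203.4  209. ] [ 0.2 -0.3 -0.3] -0.006241956309233446
top cap 73 [262. 157.] [698.2  94.1  39.9] V: 47.7 0.5
top cap 95 [266. 196.] [587.2  80.1  38.9] V: -64.2 -0.4
scene cap 48 [259. 220.] [697.8 102.4  36.5] V: 48.3 8.8
scene cap 102 [295. 228.] [583.8  87.6  32.9] V: -66.7 7.4
col V -9.979091402465249 -0.5147912351151102 0.11931218870827262 123.28954591775816 44.0916400740341
```

View pics/top12.png

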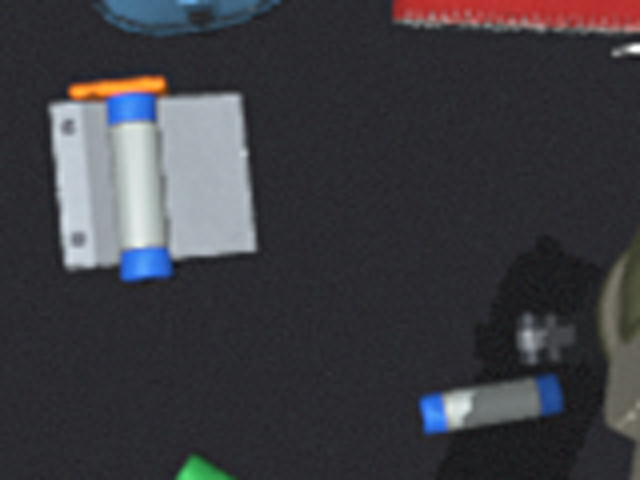

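View pics/top12full.png

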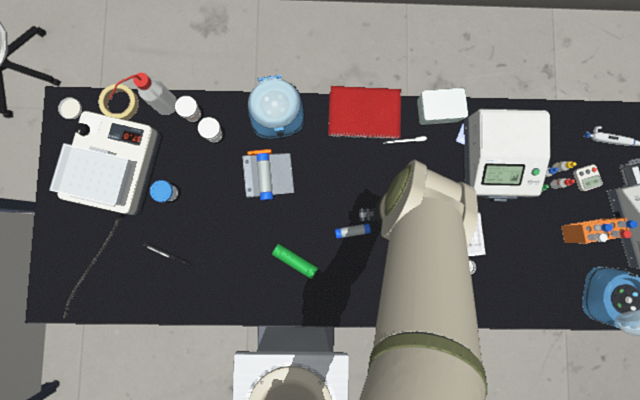

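View pics/scene12.png

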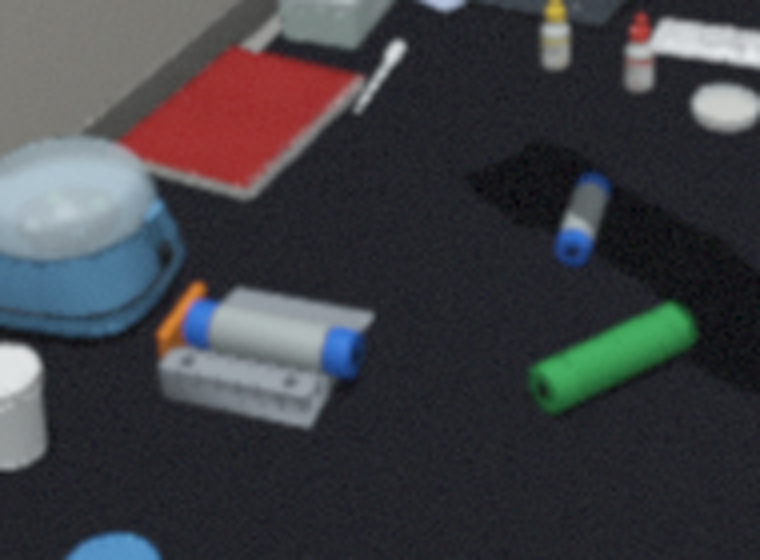

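The column lies in the V against the orange stop, at (264,176) in the full top view. The gripper is well clear, and the other objects in view have not moved.

```bash
python3 -c "
from workcell import manip
print(manip.job_done())"
```

```text
the job is handed in; nothing more can be done
None
```

The column is seated in the V against the orange stop, and I handed the job in with about 13 s on the clock. I rolled it up the ramp and over the crest with two spread fingertips. Then I pushed its free end along the V with closed fingers, retreated and moved clear.

**Against the stop:** the fingers stopped moving while the push force rose from about 1.6 N to 5 N, and the scene view shows the cap touching the stop. From the end caps in the top view, the column's middle is at about x = -8 mm, y = 0 in the V-block's frame (target -7.5, 0). It is parallel to the V within about 0.01 rad, and its top is at about 43 mm.

**Bystanders:** both bottles, the dish, cup and pen look unmoved by eye in the last pictures; I did not measure them.

**Disagreements:** two readings differed from the above, and I put both down to how they were taken.
- The depth fit gave x = -10 mm because its search box cut off the far end.
- The scene camera puts the caps about 8 mm to +y because it sees only the column's left side.

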